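# Empty the stopper jug and put it on the balance

## Task

Tip the loose rubber stoppers out of the handled jug into the open tray, all five of them. Then stand the empty jug upright in the middle of the balance's round pan, setting it down gently, and let go. Leave the plain beaker, the bottle and the tube rack where they stand.

Things in the scene. Friction and masses are not known exactly. Their poses are not given: they have to be found in the camera images.
- jug: white plastic jug, the only one with a handle, holding five loose stoppers; 110 mm high, round, 84 mm outside diameter at the foot and 96 mm at the rim, wall 4 mm, floor 6 mm thick, 0.16 to 0.26 kg empty. Origin: centre of its underside; z points up out of the mouth; the handle points along its +y
- jug_handle (a point): grip point in the jug's handle, 86 mm from the jug's axis along its +y, 80 mm above its underside. The handle is an upright slab 16 mm thick (along the jug's x), 22 mm wide (along y, 75 to 97 mm from the axis) and 75 mm tall (from 30 to 105 mm above the underside), open below, joined to the wall by an arm at 91 to 105 mm height. Axes as the jug's
- jug_rim (a point): centre of the jug's mouth, 110 mm above its underside, axes as the jug's
- stopper0_mid (a point): middle of a black rubber stopper, a tapered plug 28 mm long and 26 to 30 mm in diameter, 22 g; its z lies along the plug. It starts in the jug
- stopper1_mid (a point): middle of a black rubber stopper, a tapered plug 28 mm long and 26 to 30 mm in diameter, 22 g; its z lies along the plug. It starts in the jug
- stopper2_mid (a point): middle of a black rubber stopper, a tapered plug 28 mm long and 26 to 30 mm in diameter, 22 g; its z lies along the plug. It starts in the jug
- stopper3_mid (a point): middle of a black rubber stopper, a tapered plug 28 mm long and 26 to 30 mm in diameter, 22 g; its z lies along the plug. It starts in the jug
- stopper4_mid (a point): middle of a black rubber stopper, a tapered plug 28 mm long and 26 to 30 mm in diameter, 22 g; its z lies along the plug. It starts in the jug
- tray: grey open tray fixed to the table, 240 mm along its x, 200 mm along its y, 50 mm high, walls and floor 5 mm. Origin: centre of its underside, z up
- balance: white laboratory balance fixed to the table: flat housing 240 mm along its x, 190 mm along its y, top at 50 mm; a display strip on its -x end (150 mm along y, 117 to 67 mm from the centre) rises to 58 mm. Origin: centre of its underside, z up
- pan_top (a point): centre of the top face of the balance's round steel pan, 130 mm in diameter, 4 mm thick, about 63 mm above the table and 30 mm from the housing's centre along the balance's +x. The pan is sprung and gives up to 6 mm downwards, at about 2 N per mm
- beaker: plain white beaker without handle, empty, 100 mm high, 80 mm outside diameter at the rim, a bystander. Origin: centre of its underside, z up
- bottle: closed brown bottle with a white cap, 165 mm high, 62 mm in diameter, a bystander. Origin: centre of its underside, z up
- rack: blue tube rack, 80 mm along its x, 200 mm along its y, 55 mm high, with three tubes rising to 90 mm, a bystander. Origin: centre of its underside, z up

How it is judged:
On the way, in this order (a step that is already met when the one before it is completed fails the run):
1. the jug is tipped well over (75 degrees or more) with its mouth above the tray (angle between jug's own z axis and vertical above 1.3 rad and horizontal distance between jug_rim and tray below 0.17 m), for 0.05 s.
2. all five stoppers lie in the tray (x of stopper0_mid in the frame of tray between -0.118 and 0.118 m and y of stopper0_mid in the frame of tray between -0.098 and 0.098 m and z of each of stopper0_mid, stopper1_mid, stopper2_mid, stopper3_mid, stopper4_mid in the frame of tray below 0.06 m and linear speed of each of stopper0, stopper1, stopper2, stopper3, stopper4 below 0.1 m/s and x of stopper1_mid in the frame of tray between -0.118 and 0.118 m and y of stopper1_mid in the frame of tray between -0.098 and 0.098 m and x of stopper2_mid in the frame of tray between -0.118 and 0.118 m and y of stopper2_mid in the frame of tray between -0.098 and 0.098 m and x of stopper3_mid in the frame of tray between -0.118 and 0.118 m and y of stopper3_mid in the frame of tray between -0.098 and 0.098 m and x of stopper4_mid in the frame of tray between -0.118 and 0.118 m and y of stopper4_mid in the frame of tray between -0.098 and 0.098 m), for 0.2 s.
At the end, for the whole second after the job is handed in: All five stoppers at rest in the tray (middles inside its walls, under 60 mm high); the jug still and upright (within 0.1 rad) on the pan, its axis within 25 mm of the pan's centre, underside within 8 mm of the pan's face, bearing on the balance with over 0.5 N (all of step 2 and angle between jug's own z axis and vertical below 0.1 rad and horizontal distance between jug and pan_top below 0.025 m and z of jug in the frame of pan_top between -0.008 and 0.008 m and linear speed of jug below 0.03 m/s and contact force between jug and balance above 0.5 N); the robot touches nothing.
It fails at once if the beaker is shifted by more than 25 mm or knocked over (distance of beaker from where it was at the start of the episode above 0.025 m or angle between beaker's own z axis and vertical above 0.35 rad).
It fails at once if the bottle is shifted by more than 25 mm or knocked over (distance of bottle from where it was at the start of the episode above 0.025 m or angle between bottle's own z axis and vertical above 0.35 rad).
It fails at once if the rack is shifted by more than 25 mm or knocked over (distance of rack from where it was at the start of the episode above 0.025 m or angle between rack's own z axis and vertical above 0.35 rad).
It fails at once if the jug presses on the balance with more than 30 N (contact force between jug and balance above 30 N).
It also fails if it takes over 69 s, if anything falls off the work surface, if the arm or the gripper's body presses on something with over 40 N, if the wrist force passes 120 N, or if a joint passes its speed limit or range.

## Robot

A 6-joint arm with a two-finger parallel gripper is mounted at the origin on the work surface. World frame = base frame: x ahead of the robot, y to its left, z up, the work surface at z = 0. Lengths are in m, angles in rad, forces in N, time in s.
With the tool pointing down it reaches from about 0.325 to 0.925 m from the base axis. Payload 3.1 kg.
Tool frame: the origin (TCP) lies midway between the tips of the shut fingers; the grasp point (between the pads) lies 19 mm behind it; x points along the fingers, y is the direction in which the jaws open and shut, and the axes are right-handed (so a half turn about x gives the same grasp; the last joint's range is limited). The gripper opens to 85 mm and grips with 20 to 120 N. Pads are 22 mm wide; open, the fingers measure 114 mm over their backs; the gripper's body (76 mm by 85 mm) begins 54 mm behind the grasp point. The pads swing forward as they close: fully open they stand 13 mm farther back than shut.
Start: joints at [-1.224, 0.217, 1.613, -0, 1.311, -0.112], TCP at [0.277, -0.56, 0.206] pointing down, gripper open.
Joint ranges: [-2.75, 2.75], [-0.78, 2.1], [0.31, 2.55], [-1.13, 4.27], [0.13, 2.63], [-2.58, 2.58]. Speed limits (rad/s): [2.79, 2.79, 3.14, 3.14, 3.14, 3.14].

## Interface

Orientations are given as a unit quaternion [x, y, z, w].
In Python, from plant import robot, eyes gives the robot as it stands.
- The arm moves only by the shell command python3 -m handwheel 'ROWS' [OPENING] [FORCE]. ROWS is JSON, a list of rows, each a list of 6 numbers: the shift along the world's x, y, z in mm, then the turn, a rotation vector about the world's x, y, z in rad. A call has 1 to 8 rows; each row is the pose to reach, as a shift and turn from the pose measured when the call began; what a row does not reach only later rows make up. A row lasts 1/8 s, in which the tool goes at most 62.5 mm and 10.7 degrees, less where a joint would pass 70% of its speed; a pose out of reach is approached as far as the arm can. A call with a gripper value outside its range is refused whole. OPENING is the finger opening in mm, from 0 to 85.4, set as the call begins (- or left out, the last holds). The fingers move at their own pace and stop on an object; FORCE is the grip in N (left out, the last holds). Time passes only in rows, so rows that repeat a pose let the fingers close. It gives the time, the measured TCP pose, the force and the opening at its end, in the units of the state.
- robot.observe(): the state, without advancing time (a new reading comes with each control period).
- eyes.snapshot(name): name is "side" or "top" or "wrist"; returns (picture, depth): 400x640x3 uint8, red, green, blue; 400x640 float32, m along the optical axis (not along the pixel's ray), 0 where there is no reading.
- eyes.camera_info(name): a dict with "camera_matrix" (3x3 intrinsics, pixels), "R" (3x3) and "t" (3): a world point X has camera coordinates R X + t; the wrist camera has in their place "hand_eye" (4x4, takes a point from camera to tool coordinates, whose origin is the TCP and whose axes are the tool frame's). Camera axes: x right, y down, z forward; pixel columns grow to the right and rows downward; lengths in m; the calibration is good to about 2 mm. A picture is of the moment at which its call begins: read the wrist's pose just before it. camera_info takes no time and is no camera call.
- robot.hand_in(): hands the job in, once; it reports no verdict.
The state is a dict: "t": time; "qpos": joint angles; "qvel": joint speeds; "effort": joint torques, N m; "eef_pos": TCP position; "tool_rot": TCP orientation; "contact_force": force on the tool from outside, world axes, zero at the start; "ft_torque": the same for the moment, N m; "width": opening from 0.0 (shut) to 1.0 (fully open).
Only numpy, scipy, OpenCV 4.12 (cv2) and the standard library are available. Lean on these libraries where they do the work, as an engineer would, in place of code of your own. Each camera call takes 0.05 s, during which the arm holds its last target. There are 200 camera calls.

## Working session

There is one attempt and no reset: what is moved stays moved. The work goes in short steps, Python scripts to look and compute and a shell command to move; the robot and the scene stay as the last step left them, time stands still between calls to the robot, and variables do not carry over. Pictures are saved under pics/ and viewed, about 8 in all and at most 12, crops included, and the job is handed in when it is done.

```bash
ls; mkdir -p pics
cat > h.py <<'E'
import numpy as np,cv2
from plant import robot,eyes
from scipy.spatial.transform import Rotation as Ro
def snap(n):
    s=robot.observe();im,d=eyes.snapshot(n);c=eyes.camera_info(n);K=np.array(c["camera_matrix"])
    if n=="wrist":
        H=np.array(c["hand_eye"]);T=np.eye(4);T[:3,:3]=Ro.from_quat(s["tool_rot"]).as_matrix();T[:3,3]=s["eef_pos"];M=T@H
    else:
        M=np.eye(4);R=np.array(c["R"]);M[:3,:3]=R.T;M[:3,3]=-R.T@np.array(c["t"])
    v,u=np.mgrid[:d.shape[0],:d.shape[1]]
    P=np.stack([(u-K[0,2])/K[0,0]*d,(v-K[1,2])/K[1,1]*d,d],-1)@M[:3,:3].T+M[:3,3]
    P[d==0]=np.nan
    return im,d,P,M
E
python3 - <<'E'
from h import *
s=robot.observe();print(s["t"],s["eef_pos"],s["tool_rot"],s["width"])
o=[]
for n in("top","side"):
    im,d,P,M=snap(n);np.save(n+".npy",P);cv2.imwrite(f"pics/{n}0.png",im[...,::-1]);cv2.imwrite
    print(n,M.round(3).tolist())
E
```

```text
pics
0.0 [ 0.27654419 -0.5595175   0.20417315] [-0.68848727 -0.16164077  0.68866975 -0.15997349] 0.9973599893954301
top [[0.01, -0.995, 0.103, 0.52], [-1.0, -0.012, -0.018, 0.006], [0.019, -0.103, -0.994, 1.241], [0.0, 0.0, 0.0, 1.0]]
side [[-0.896, -0.329, 0.298, 0.377], [-0.444, 0.666, -0.599, 0.475], [-0.001, -0.669, -0.743, 0.705], [0.0, 0.0, 0.0, 1.0]]
```

View pics/top0.png

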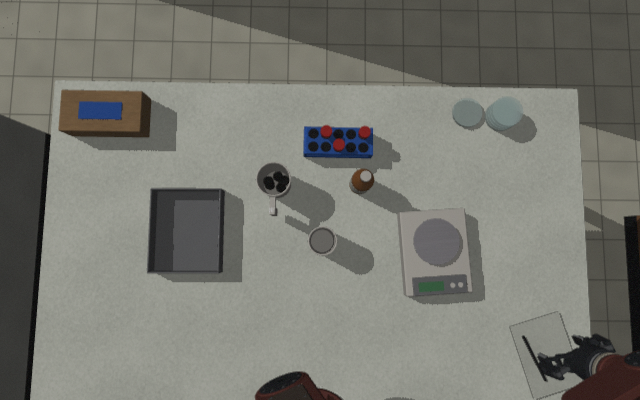

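View pics/side0.png

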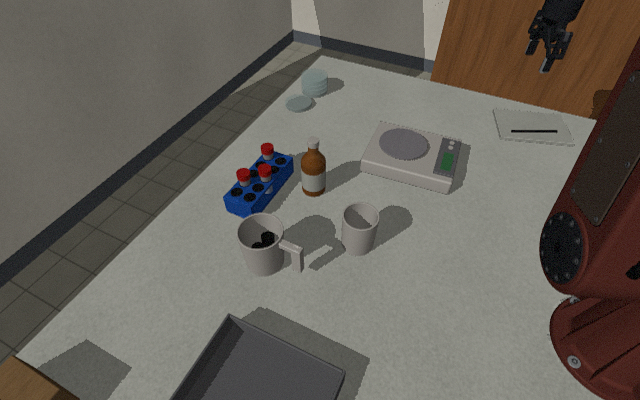

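The top view shows the jug at px (274,180) with its handle at (272,211) facing the robot. The tray is at (187,230), the beaker at (322,240), the bottle at (362,180), the rack at (338,141), and the balance pan at (437,242). Next I measure these from depth.

Run:
```python
from h import *
P=np.load("top.npy");S=np.load("side.npy")
def pts(P,x0,x1,y0,y1,z0,z1):
    m=(P[...,0]>x0)&(P[...,0]<x1)&(P[...,1]>y0)&(P[...,1]<y1)&(P[...,2]>z0)&(P[...,2]<z1);return P[m]
def box(u0,u1,v0,v1,z0,z1,P=P):
    q=P[v0:v1,u0:u1].reshape(-1,3);q=q[(q[:,2]>z0)&(q[:,2]<z1)];return q
def rep(n,q):
    c,(w,h),a=cv2.minAreaRect((q[:,:2]*1000).astype(np.float32));cc,r=cv2.minEnclosingCircle((q[:,:2]*1000).astype(np.float32))
    print(n,len(q),"z",np.percentile(q[:,2],[5,50,95]).round(3),"rect",np.round(c),round(w),round(h),round(a,1),"circ",np.round(cc),round(r))
rep("jugrim",box(255,293,158,198,.1,.125))
rep("handle",box(262,282,200,222,.085,.125))
rep("tray",box(140,232,180,280,.04,.065))
rep("beaker",box(305,340,222,260,.09,.12))
rep("bottle",box(345,380,160,200,.04,.2))
rep("rack",box(298,378,120,165,.04,.07))
rep("pan",box(412,464,217,267,.058,.075))
rep("bal",box(395,475,205,300,.04,.075))
# side view handle and jug rim
q=S[200:290,225:320].reshape(-1,3);q=q[q[:,2]>.09]
rep("side jug",q)
r=box(255,293,158,198,.1,.125); print(r.mean(0))
h=pts(P,r[:,0].min()-.06,r[:,0].min()-.008,-1,1,.085,.125);h=h[abs(h[:,1]-r[:,1].mean())<.1];rep("h2",h);print(h.mean(0))
```

```text
jugrim 217 z [0.102 0.109 0.114] rect [687. 121.] 94 95 50.6 circ [685. 122.] 50
handle 100 z [0.094 0.105 0.109] rect [609. 122.] 38 16 1.5 circ [609. 121.] 20
tray 740 z [0.042 0.049 0.054] rect [547. 374.] 237 202 0.7 circ [547. 373.] 154
beaker 145 z [0.094 0.101 0.104] rect [522. -14.] 76 76 0.4 circ [521. -14.] 40
bottle 463 z [0.058 0.115 0.167] rect [ 689. -122.] 59 61 88.6 circ [ 689. -123.] 31
rack 1562 z [0.052 0.056 0.06 ] rect [808. -57.] 199 80 89.4 circ [807. -57.] 106
pan 1663 z [0.06  0.064 0.068] rect [ 524. -335.] 126 130 0.1 circ [ 523. -335.] 65
bal 5667 z [0.048 0.054 0.066] rect [ 493. -337.] 240 192 4.3 circ [ 492. -335.] 150
side jug 978 z [0.092 0.104 0.111] rect [665. 131.] 94 140 63.9 circ [659. 123.] 73
[0.68759686 0.12299446 0.10899047]
h2 95 z [0.094 0.105 0.109] rect [609. 123.] 16 38 88.9 circ [609. 123.] 19
[0.60778757 0.12222491 0.10419725]
```

Run:
```python
from h import *
s=robot.observe();R=Ro.from_quat(s["tool_rot"]);print(R.as_matrix().round(3),s["contact_force"])
for sg in(1,-1):
    T=np.array([[0,0,-1],[0,sg,0],[sg,0,0]]).T  # cols x=-Z,y=sgY,z
    T=np.column_stack([[0,0,-1],[0,sg,0],np.cross([0,0,-1],[0,sg,0])])
    print(sg,(Ro.from_matrix(T)*R.inv()).as_rotvec().round(3))
```

```text
[[-0.001  0.443 -0.897]
 [ 0.002 -0.897 -0.443]
 [-1.    -0.002 -0.   ]] [-0.31703184  0.65118827  0.00155071]
1 [ 0.    -0.003  2.683]
-1 [-0.002 -0.    -0.459]
```

```bash
python3 -m handwheel '[[15,40,10,0,0,0.05],[40,90,20,0,0,0.15],[70,150,30,0,0,0.3],[100,210,30,0,0,0.45],[130,270,30,0,0,0.6],[160,330,30,0,0,0.75],[190,385,30,0,0,0.9],[210,420,30,0,0,1]]' 85; python3 -c "
from h import *
print(robot.observe()['qpos'])"
```

```text
t: 1.1
eef_pos: [0.4869, -0.1375, 0.234]
tool_rot: [-0.526, -0.473, 0.527, -0.472]
contact_force: [0.8, -1.8, -0.1]
width: 0.999
[-4.13712752e-01 -6.23122593e-02  1.85712258e+00 -4.95813034e-04
  1.34909162e+00 -3.05322124e-01]
```

```bash
L(){ python3 -c "
from h import *
import json
s=robot.observe();open('log.txt','a').write(json.dumps([list(map(float,s[k])) for k in('qpos','eef_pos','tool_rot')])+'\n');print(np.round(s['qpos'],3))"; }
L
python3 -m handwheel '[[20,40,10,0.15,0,0],[40,90,20,0.3,0,0],[60,130,30,0.45,0,0],[60,130,30,0.5,0,0]]'; L
python3 -m handwheel '[[10,30,20,-0.2,-0.1,0],[20,60,20,-0.35,-0.25,0],[30,90,20,-0.5,-0.4,0],[30,90,20,-0.5,-0.4,0]]'; L
```

```text
[-0.414 -0.062  1.857 -0.     1.349 -0.305]
t: 1.6
eef_pos: [0.5475, -0.0061, 0.2637]
tool_rot: [0.626, 0.59, -0.392, 0.326]
contact_force: [-0.7, -1.0, -0.3]
width: 0.995
[-0.415  0.093  1.721  0.456  1.552 -0.371]
t: 2.1
eef_pos: [0.5764, 0.0871, 0.2837]
tool_rot: [0.59, 0.4, -0.392, 0.581]
contact_force: [-0.7, -1.3, -1.1]
width: 0.996
[ 0.026 -0.188  1.921  0.007  1.026  0.025]
```

```bash
cat > kin.py <<'E'
import numpy as np,json
from scipy.optimize import least_squares
from scipy.spatial.transform import Rotation as Ro
D=[json.loads(l) for l in open('log.txt')]
D.append([[-1.224,.217,1.613,0,1.311,-.112],[.27654,-.5595,.20417],[-0.68848727,-0.16164077,0.68866975,-0.15997349]])
e=lambda a,q:Ro.from_rotvec(q*np.eye(3)["xyz".index(a)])
def chain(q,p):
    r0,h,L1,L2,a,L3=p
    A=e('z',q[0]);B=A*e('y',q[1]);C=B*e('y',q[2]);Wr=C*e('z',q[3])*e('y',q[4])*e('z',q[5])
    el=A.apply([r0,0,h])+B.apply([0,0,L1]);w=el+C.apply([a,0,L2])
    return el,w,w+Wr.apply([0,0,L3]),Wr
f=least_squares(lambda p:np.concatenate([chain(q,p)[2]-np.array(x) for q,x,_ in D]),[0,.3,.4,.35,0,.25])
P=f.x
# tool rot = Wr*Tc
Tc=(chain(D[0][0],P)[3].inv()*Ro.from_quat(D[0][2])).as_matrix()
Tc=Ro.from_matrix(Tc)
LO=np.array([-2.75,-.78,.31,-1.13,.13,-2.58]);HI=np.array([2.75,2.1,2.55,4.27,2.63,2.58])
def fk(q):
    el,w,t,W=chain(q,P);return el,w,t,W*Tc
def ik(pos,R,q0):
    g=lambda q:np.concatenate([(fk(q)[2]-pos)*10,(R.inv()*fk(q)[3]).as_rotvec()*2,1e-3*(q-q0)])
    s=least_squares(g,np.clip(q0,LO+.01,HI-.01),bounds=(LO,HI));return s.x,np.abs(g(s.x)[:6]).max()
E
python3 - <<'E'
from kin import *
print(P.round(4),np.abs(f.fun).max(),Tc.as_matrix().round(2).tolist())
for q,x,r in D: print((Ro.from_quat(r).inv()*fk(q)[3]).magnitude())
E
```

```text
[ 0.0128 -0.6971  0.2943  0.2596 -1.1827  0.4658] 0.06916131382980034 [[-0.0, -1.0, 0.0], [0.0, -0.0, -1.0], [1.0, -0.0, 0.0]]
4.440892098500625e-16
9.104505742017336e-16
7.550332863779066e-16
0.0029650274741341884
```

```bash
cat > t.py <<'E'
from kin import *
rng=np.random.default_rng(0);best=[]
for k in range(40):
    g=least_squares(lambda p:np.concatenate([chain(q,p)[2]-np.array(x) for q,x,_ in D]+[1e-3*(p-np.array([0,.3,.4,.35,0,.25]))]),rng.normal([0,.3,.4,.35,0,.25],.1),loss='linear')
    best.append((g.cost,g.x.round(4).tolist(),np.round(g.fun*1000,1)[:12].tolist()))
best.sort(key=lambda b:b[0]);print(best[0])
E
python3 t.py; cat log.txt | cut -c1-200
```

```text
(np.float64(0.007685969955507918), [0.0128, -0.6942, 0.295, 0.2604, -1.179, 0.4657], [-20.7, -67.4, -7.7, -21.2, -2.0, 9.5, 1.9, -69.2, 1.3, -62.2, -33.5, -3.1])
[[-0.4137127515379759, -0.06231225926810572, 1.8571225770395483, -0.0004958130341503879, 1.3490916156063308, -0.30532212367660133], [0.486864483388894, -0.13748381740987245, 0.2339626771497712], [-0.5
[[-0.415426178290341, 0.09310682593176865, 1.7209602562608388, 0.4557223744051469, 1.5517713349241582, -0.3705875831877003], [0.5475036024347881, -0.006141427604334136, 0.26368231433264716], [0.626033
[[0.02625641753506894, -0.18845653073392457, 1.921446361116589, 0.007017650700245944, 1.026409282029019, 0.02516697036897448], [0.5764174840383018, 0.0871458017711787, 0.283737902299462], [0.590215719
```

```bash
python3 - <<'E'
s=open('kin.py').read()
s=s.replace("r0,h,L1,L2,a,L3=p","r0,h,L1,L2,a,L3,d1,d5=p").replace("C.apply([a,0,L2])","C.apply([a,d1,L2])+(C*e('z',q[3])).apply([0,d5,0])")
s=s.replace("for q,x,_ in D]),[0,.3,.4,.35,0,.25])","for q,x,_ in D]+[2e-3*(p-p0)]),p0)").replace("f=least","p0=np.array([0,.3,.4,.35,0,.25,.03,.03])\nf=least")
open('kin.py','w').write(s)
E
python3 - <<'E'
from kin import *
print(P.round(4),(f.fun*1000).round(1))
E
```

```text
[-0.0138  0.288   0.4494  0.5685  0.0479  0.3303  0.0678  0.0022] [ 0.1  0.  -0.7 -0.3 -0.1  0.   0.   0.   0.2  0.2 -0.2  0.4 -0.  -0.
  0.1  0.4  0.1  0.2  0.1 -0.1]
```

```bash
cat > plan.py <<'E'
from kin import *
JUG=np.array([.687,.122,0]);G=JUG+[-.086,0,.061]  # TCP at grasp (grasp point z .080)
def Rg(sg): return Ro.from_matrix(np.column_stack([[0,0,-1],[0,sg,0],np.cross([0,0,-1],[0,sg,0])]))
def margin(q): return np.minimum(q-LO,HI-q).min()
if __name__=="__main__":
    q0=np.array(D[2][0])
    for sg in(1,-1):
        Rt=Rg(sg)
        for k in (0,2.,-2.):
            qs=q0.copy();qs[5]+=k
            q,er=ik(G+[0,0,.1],Rt,qs)
            if er<1e-2: break
        print(sg,q.round(2),er); qa,er2=ik(G,Rt,q);print('  grasp',qa.round(2),er2)
        out=[]
        for th in (2.2,):
          for be in np.radians(range(0,360,30)):
            for ga in np.radians(range(0,360,30)):
                # target jug orientation (jug frame here = world-aligned at start)
                u=np.array([np.cos(be),np.sin(be),0])
                ax=np.cross([0,0,1],u)
                J=Ro.from_rotvec(ax*th)*e('z',ga)
                rim=np.array([.547,.374,.16])-.05*u
                jo=rim-J.apply([0,0,.11]);tcp=jo+J.apply(G-JUG)
                cur=q.copy();ok=True;p1=G+[0,0,.15];mm=9
                # path: move+rotate, slerp of yaw/tilt simultaneously
                n=24
                rv=J.as_rotvec()
                for i in range(1,n+1):
                    s=i/n;Ji=e('z',0)*Ro.from_rotvec(rv*s)
                    ri=(JUG+[0,0,.26])*(1-s)+rim*s
                    ti=ri-Ji.apply([0,0,.11])+Ji.apply(G-JUG)
                    new,er=ik(ti,Ji*Rt,cur)
                    if er>2e-2 or np.abs(new-cur).max()>.6: ok=False;break
                    cur=new;mm=min(mm,margin(cur))
                if ok:
                    el,w,t,_=fk(cur);out.append((mm,np.degrees(be),np.degrees(ga),cur.round(2).tolist(),w.round(2).tolist(),t.round(2).tolist()))
        out.sort(key=lambda o:-o[0])
        for o in out[:14]:print('  ',[round(float(x),2) for x in o[:3]],*o[3:])
E
time python3 plan.py
```

```text
1 [ 0.09  0.23  1.68 -0.    1.23 -1.48] 7.550726601721854e-07
  grasp [ 0.09  0.34  1.74 -0.    1.06 -1.48] 9.371276954439624e-08
   [0.63, 240.0, 210.0] [0.19, 0.82, 1.92, 2.44, 1.91, -0.73] [0.47, 0.16, 0.05] [0.61, 0.39, 0.25]
   [0.58, 270.0, 270.0] [0.14, 0.86, 1.78, 2.02, 2.05, -1.0] [0.55, 0.15, 0.06] [0.55, 0.41, 0.26]
   [0.58, 270.0, 240.0] [0.14, 0.92, 1.66, 2.04, 2.02, -0.42] [0.59, 0.15, 0.05] [0.59, 0.42, 0.25]
   [0.56, 270.0, 300.0] [0.17, 0.84, 1.86, 2.01, 2.07, -1.59] [0.5, 0.15, 0.05] [0.5, 0.42, 0.25]
   [0.55, 240.0, 240.0] [0.25, 0.77, 2.0, 2.47, 1.92, -1.29] [0.43, 0.18, 0.06] [0.57, 0.41, 0.26]
   [0.49, 240.0, 270.0] [0.32, 0.78, 2.03, 2.53, 1.94, -1.86] [0.4, 0.2, 0.05] [0.53, 0.44, 0.25]
   [0.42, 210.0, 210.0] [0.49, 0.75, 2.06, 3.11, 1.87, -1.56] [0.35, 0.26, 0.06] [0.58, 0.39, 0.26]
   [0.42, 270.0, 210.0] [0.17, 1.01, 1.55, 2.07, 2.0, 0.12] [0.62, 0.17, 0.03] [0.62, 0.44, 0.22]
   [0.38, 270.0, 330.0] [0.21, 0.88, 1.89, 2.01, 2.08, -2.2] [0.47, 0.17, 0.03] [0.47, 0.44, 0.22]
   [0.37, 300.0, 300.0] [0.16, 0.99, 1.48, 1.76, 2.26, -0.71] [0.66, 0.18, 0.06
[... 1261 characters left out ...]
84, 2.0, 2.59, 1.95, 0.71] [0.38, 0.24, 0.03] [0.51, 0.47, 0.22]
   [0.42, 300.0, 120.0] [0.31, 1.23, 1.37, 1.76, 2.21, -0.9] [0.61, 0.26, -0.08] [0.48, 0.5, 0.12]
   [0.42, 210.0, 210.0] [0.49, 0.75, 2.06, 3.11, 1.87, 1.58] [0.35, 0.26, 0.06] [0.58, 0.39, 0.26]
   [0.41, 270.0, 60.0] [0.33, 1.13, 1.65, 2.11, 2.04, -0.65] [0.5, 0.24, -0.07] [0.5, 0.51, 0.13]
   [0.4, 300.0, 90.0] [0.28, 1.18, 1.49, 1.69, 2.23, -0.45] [0.58, 0.24, -0.07] [0.44, 0.47, 0.13]
   [0.39, 300.0, 150.0] [0.31, 1.26, 1.26, 1.82, 2.19, -1.33] [0.65, 0.28, -0.07] [0.52, 0.51, 0.13]
   [0.38, 300.0, 60.0] [0.24, 1.1, 1.6, 1.63, 2.25, 0.04] [0.56, 0.21, -0.04] [0.43, 0.44, 0.15]
real	2m14.713s
user	2m14.520s
sys	0m0.130s
```

```bash
cat > plan2.py <<'E'
from kin import *
import sys
JUG=np.array([.687,.122,0])
GP=np.array([-.086,0,.080])
def Rg(sg,al):
    x=np.array([np.cos(al),0,-np.sin(al)]);y=np.array([0,sg,0]);return Ro.from_matrix(np.column_stack([x,y,np.cross(x,y)]))
def tcp_of(jo,J,Rt): return jo+J.apply(GP)+(J*Rt).apply([.019,0,0])
def margin(q): return np.minimum(q-LO,HI-q).min()
def tipJ(be,ga,th):
    u=np.array([np.cos(be),np.sin(be),0]);return Ro.from_rotvec(np.cross([0,0,1],u)*th)*e('z',ga),u
if __name__=="__main__":
  q0=np.array(D[2][0])
  for al in np.radians([75,60,50]):
    for sg in(1,-1):
        Rt=Rg(sg,al);I=Ro.identity()
        qs=q0.copy();qs[5]=-1.5*sg
        q,er=ik(tcp_of(JUG+[0,0,.12],I,Rt),Rt,qs);qa,er2=ik(tcp_of(JUG,I,Rt),Rt,q)
        print(np.degrees(al),sg,q.round(2),round(er,4),'grasp',qa.round(2),round(er2,4),'w',fk(qa)[1].round(2))
        if er>.01: continue
        out=[]
        for be in np.radians(range(180,301,30)):
          for ga in np.radians(range(-120,121,30)):
            th=2.1;rz=.14
            cur=q;ok=True;mm=9
            _,u=tipJ(be,ga,0)
            rim=np.array([.547,.374,rz])-.05*u
            stages=[(.5*ga,0,(JUG+[0,0,.25])*.5+.5*(rim+[0,0,.1])),(ga,0,rim+[0,0,.1])]+[(ga,th*k/5,rim+[0,0,.1*(1-k/5)]) for k in range(1,6)]
            for g,t_,rm in stages:
                J,_=tipJ(be,g,t_);new,er=ik(tcp_of(rm-J.apply([0,0,.11]),J,Rt),J*Rt,cur)
                if er>2e-2 or np.abs(new-cur).max()>1.3: ok=False;break
                cur=new;mm=min(mm,margin(cur))
            if not ok: continue
            el,w,t,R=fk(cur);b=t-.12*R.as_matrix()[:,0]
            lat=abs(np.cross(u[:2],(b-rim)[:2]))
            if w[2]<.16: continue
            out.append((mm,np.degrees(be),np.degrees(ga),lat,b[2]-rz,cur.round(2).tolist(),w.round(2).tolist(),t.round(2).tolist()))
        out.sort(key=lambda o:-o[0])
        for o in out[:8]:print('  ',[round(float(x),2) for x in o[:5]],*o[5:])
E
time timeout 500 python3 plan2.py
```

```text
75.0 1 [ 0.1   0.05  1.86 -0.03  0.97 -1.46] 0.0 grasp [ 0.1   0.2   1.94 -0.04  0.74 -1.45] 0.0 w [0.52 0.12 0.38]
75.0 -1 [ 0.1   0.05  1.86 -0.03  0.97  1.68] 0.0 grasp [ 0.1   0.2   1.94 -0.04  0.74  1.69] 0.0 w [0.52 0.12 0.38]
59.99999999999999 1 [ 0.12 -0.08  2.05 -0.09  0.65 -1.4 ] 0.0 grasp [ 0.12  0.11  2.12 -0.15  0.4  -1.33] 0.0 w [0.45 0.12 0.35]
   [0.57, 300.0, -60.0, 0.0, 0.09] [0.09, 0.73, 1.53, 1.29, 1.9, -0.73] [0.69, 0.13, 0.23] [0.52, 0.42, 0.23]
   [0.57, 300.0, -30.0, 0.07, 0.07] [0.03, 0.6, 1.83, 1.43, 1.77, -1.31] [0.57, 0.09, 0.2] [0.49, 0.4, 0.22]
   [0.39, 270.0, -60.0, 0.07, 0.07] [0.1, 0.41, 2.16, 1.91, 1.43, -1.48] [0.43, 0.11, 0.2] [0.51, 0.43, 0.22]
59.99999999999999 -1 [ 0.12 -0.08  2.05 -0.09  0.65  1.75] 0.0 grasp [ 0.12  0.11  2.12 -0.15  0.4   1.81] 0.0 w [0.45 0.12 0.35]
50.0 1 [ 0.13 -0.14  2.17 -0.2   0.43 -1.29] 0.0 grasp [ 0.13  0.08  2.22 -0.53  0.16 -0.95] 0.0 w [0.4  0.12 0.32]
   [0.36, 300.0, -30.0, 0.08, 0.09] [0.02, 0.47, 1.9, 1.38, 1.62, -1.26] [0.55, 0.08, 0.25] [0.49, 0.4, 0.22]
50.0 -1 [ 0.13 -0.14  2.17 -0.2   0.43  1.85] 0.0 grasp [ 0.13  0.08  2.22 -0.53  0.16  2.19] 0.0 w [0.4  0.12 0.32]plan2.py:34: DeprecationWarning: Arrays of 2-dimensional vectors are deprecated. Use arrays of 3-dimensional vectors instead. (deprecated in NumPy 2.0)
  lat=abs(np.cross(u[:2],(b-rim)[:2]))

real	0m35.917s
user	0m35.817s
sys	0m0.159s
```

```bash
cat > rel.py <<'E'
from plan2 import *
from plant import robot
def rel(pos,R):
    s=robot.observe();c=Ro.from_quat(s["tool_rot"]);return ((pos-s["eef_pos"])*1000).round(1),(R*c.inv()).as_rotvec().round(3)
E
python3 - <<'E'
from rel import *
Rt=Rg(1,np.radians(60));T=tcp_of(JUG,Ro.identity(),Rt);x=Rt.as_matrix()[:,0]
print(T,T-.1*x,rel(T-.1*x,Rt))
E
```

```text
[0.6105     0.122      0.06354552] [0.5605     0.122      0.15014806] (array([ -15.9,   34.9, -133.6]), array([-0.701, -0.123,  1.412]))
```

```bash
python3 -m handwheel '[[-5,10,-10,-0.08,-0.014,0.16],[-15,20,-20,-0.16,-0.028,0.32],[-20,30,-30,-0.24,-0.042,0.48],[-25,35,-40,-0.32,-0.056,0.65],[-30,35,-50,-0.40,-0.07,0.81],[-30,35,-60,-0.48,-0.084,0.97],[-30,35,-70,-0.56,-0.098,1.13],[-30,35,-80,-0.63,-0.11,1.27]]' 85.4
python3 -m handwheel '[[0,0,-15,-0.07,-0.013,0.14],[0,0,-15,-0.07,-0.013,0.14]]'
python3 - <<'E'
from h import *
from rel import *
im,d,Pt,M=snap("wrist");cv2.imwrite("pics/w1.png",im[...,::-1])
Rt=Rg(1,np.radians(60));T=tcp_of(JUG,Ro.identity(),Rt);print(rel(T,Rt),robot.observe()["qpos"].round(2))
q=Pt[(Pt[...,2]>.095)&(Pt[...,2]<.125)&(Pt[...,0]>.55)&(Pt[...,0]<.76)&(abs(Pt[...,1]-.12)<.08)]
rm=q[q[:,0]>.64];hd=q[q[:,0]<.625]
for n,c in(("rim",rm),("handle",hd)):
    print(n,len(c),c.min(0).round(3),c.max(0).round(3),c.mean(0).round(3),np.array(cv2.minEnclosingCircle((c[:,:2]*1000).astype(np.float32))[0]).round(1))
E
```

```text
t: 3.1
eef_pos: [0.5457, 0.1221, 0.2026]
tool_rot: [0.064, 0.505, -0.043, 0.86]
contact_force: [-0.2, -0.1, 0.2]
width: 1.0
t: 3.35
eef_pos: [0.5435, 0.1217, 0.1847]
tool_rot: [-0.001, 0.503, -0.001, 0.864]
contact_force: [-0.5, 0.0, 0.3]
width: 0.999
(array([ 6.580e+01,  1.000e-01, -1.228e+02]), array([ 0.002, -0.004,  0.   ])) [ 0.14 -0.22  2.18 -0.11  0.68 -1.37]
rim 2595 [0.64  0.075 0.095] [0.73  0.17  0.112] [0.691 0.122 0.105] [683.2 122.2]
handle 860 [0.585 0.116 0.095] [0.625 0.132 0.107] [0.601 0.124 0.104] [605.3 123.6]
```

View pics/w1.png

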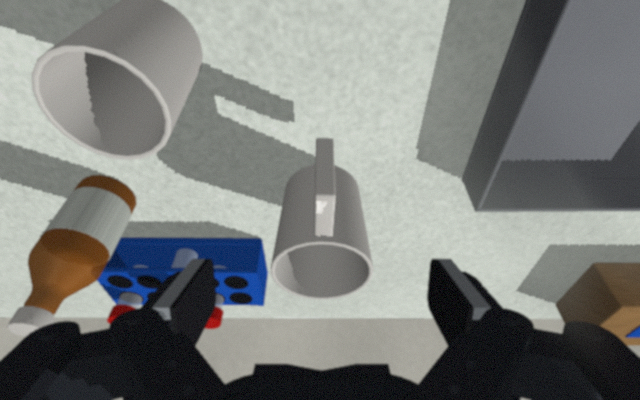

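The wrist view shows the handle at column ~325, midway between the open fingers (~215 and ~430). The beaker is at upper left (120,80) and clear. I go in along the tool axis and close.

```bash
python3 -m handwheel '[[9,1.5,-18,0,0,0],[19,1.5,-36,0,0,0],[28,1.5,-54,0,0,0],[38,1.5,-72,0,0,0],[47,1.5,-90,0,0,0],[56,1.5,-107,0,0,0],[65,1.5,-123,0,0,0],[65,1.5,-123,0,0,0]]' 85.4
python3 -m handwheel '[[0,0,0,0,0,0],[0,0,0,0,0,0],[0,0,0,0,0,0],[0,0,0,0,0,0],[0,0,0,0,0,0],[0,0,0,0,0,0],[0,0,0,0,0,0],[0,0,0,0,0,0]]' 0 100
```

```text
t: 4.4
eef_pos: [0.6099, 0.1234, 0.0628]
tool_rot: [0.0, 0.502, -0.001, 0.865]
contact_force: [-0.2, 0.3, 0.5]
width: 0.999
t: 5.4
eef_pos: [0.6102, 0.1233, 0.0636]
tool_rot: [0.0, 0.502, -0.001, 0.865]
contact_force: [-4.9, -0.8, 5.8]
width: 0.155
```

```bash
python3 -m handwheel '[[0,0,5,0,0,0],[0,0,15,0,0,0],[0,0,30,0,0,0],[0,0,50,0,0,0],[0,0,75,0,0,0],[0,0,100,0,0,0],[0,0,120,0,0,0],[0,0,120,0,0,0]]'
python3 - <<'E'
from h import *
im,d,Pt,M=snap("side");cv2.imwrite("pics/s1.png",im[...,::-1][60:360,100:500])
print(robot.observe()["contact_force"],robot.observe()["ft_torque"])
im,d,Pt,M=snap("top")
q=Pt[100:250,200:320].reshape(-1,3);q=q[(q[:,2]>.2)&(q[:,0]>.64)];print(len(q),q.mean(0),cv2.minEnclosingCircle((q[:,:2]*1000).astype(np.float32)))
A=np.c_[q[:,:2],np.ones(len(q))];print(np.linalg.lstsq(A,q[:,2],rcond=None)[0])
E
```

```text
t: 6.4
eef_pos: [0.6122, 0.1237, 0.1876]
tool_rot: [0.001, 0.499, -0.001, 0.867]
contact_force: [-0.1, 0.9, -2.3]
width: 0.158
[-0.42911863 -0.09212964 -2.35730947] [-0.02289227  0.73862314 -0.01949029]
378 [0.69488789 0.12628867 0.22367251] ((687.7537231445312, 121.33853149414062), 48.11808776855469)
[-0.06855002 -0.03856892  0.2761779 ]
```

View pics/s1.png

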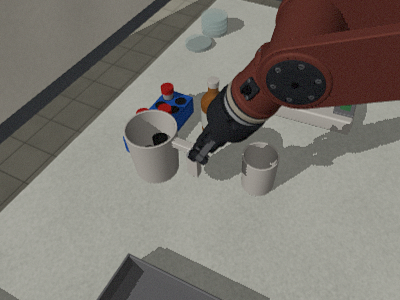

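```bash
cat > st.py <<'E'
from rel import *
np.set_printoptions(suppress=True)
Rt=Rg(1,np.radians(60));be=np.radians(300);ga=np.radians(-30)
_,u=tipJ(be,ga,0);rim=np.array([.547,.374,.14])-.05*u
def pose(g,t,rm):
    J,_=tipJ(be,g,t);return tcp_of(rm-J.apply([0,0,.11]),J,Rt),J*Rt
if __name__=="__main__":
    s=robot.observe();cur=s["qpos"];c0=Ro.from_quat(s["tool_rot"])
    print(rim)
    J0=JUG+[0,0,.234]
    pr=(s["eef_pos"],c0)
    for k in range(1,5):
        f=k/4;p,R=pose(ga*f,0,J0*(1-f)+(rim+[0,0,.12])*f);cur,er=ik(p,R,cur)
        print('A',k,((p-s["eef_pos"])*1000).round(),(R*c0.inv()).as_rotvec().round(3),cur.round(2),round(er,4),fk(cur)[1].round(2))
    p0,R0=p,R
    for k in range(1,7):
        p,R=pose(ga,2.1*k/6,rim+[0,0,.12*(1-k/6)]);cur,er=ik(p,R,cur)
        print('B',k,((p-p0)*1000).round(),(R*R0.inv()).as_rotvec().round(3),cur.round(2),round(er,4),'w',fk(cur)[1].round(2),'tcp',p.round(3))
E
python3 st.py
```

```text
[0.522      0.41730127 0.14      ]
A 1 [-40.  83.  11.] [ 0.001 -0.005 -0.128] [ 0.36 -0.08  2.03 -0.35  0.75 -0.88] 0.0 [0.41 0.23 0.48]
A 2 [-79. 166.  17.] [ 0.    -0.005 -0.259] [ 0.59 -0.01  1.95 -0.5   0.9  -0.46] 0.0 [0.37 0.33 0.49]
A 3 [-117.  249.   24.] [-0.    -0.005 -0.39 ] [ 0.78  0.1   1.82 -0.55  1.07 -0.16] 0.0 [0.34 0.44 0.49]
A 4 [-154.  332.   30.] [-0.    -0.005 -0.521] [ 0.93  0.24  1.65 -0.55  1.24  0.07] 0.0 [0.31 0.54 0.5 ]
B 1 [-6. 10.  6.] [ 0.303  0.175 -0.   ] [ 0.78  0.12  1.72 -0.19  1.09 -0.15] 0.0 w [0.36 0.46 0.54] tcp [0.45  0.466 0.219]
B 2 [-7. 12. 14.] [0.606 0.35  0.   ] [ 0.59  0.06  1.79  0.25  1.04 -0.46] 0.0 w [0.41 0.36 0.54] tcp [0.449 0.468 0.227]
B 3 [-4.  6. 21.] [0.909 0.525 0.   ] [ 0.39  0.07  1.85  0.68  1.12 -0.8 ] 0.0 w [0.47 0.27 0.5 ] tcp [0.452 0.462 0.234]
B 4 [ 5. -8. 24.] [ 1.212  0.7   -0.   ] [ 0.21  0.17  1.88  1.02  1.3  -1.05] 0.0 w [0.52 0.18 0.43] tcp [0.46  0.448 0.237]
B 5 [ 16. -28.  20.] [1.516 0.875 0.   ] [ 0.09  0.36  1.88  1.25  1.53 -1.22] 0.0 w [0.55 0.12 0.32] tcp [0.472 0.428 0.233]
B 6 [ 30. -52.   7.] [ 1.819  1.05  -0.   ] [ 0.03  0.6   1.83  1.43  1.77 -1.31] 0.0 w [0.57 0.09 0.2 ] tcp [0.486 0.404 0.221]
```

```bash
python3 -m handwheel '[[-6,13,5,0,0,-0.02],[-22,48,8,0,0,-0.075],[-42,90,12,0,0,-0.14],[-66,142,16,0,-0.002,-0.22],[-90,194,20,0,-0.003,-0.305],[-114,246,24,0,-0.005,-0.385],[-136,293,27,0,-0.005,-0.46],[-148,320,30,0,-0.005,-0.50]]'
python3 -m handwheel '[[-6,12,0,0,0,-0.02],[-6,12,0,0,0,-0.02],[-6,12,0,0,0,-0.02]]'
python3 - <<'E'
from st import *
s=robot.observe();print(s["qpos"].round(2))
for k in (0,2,4,5,6): print(k,rel(*pose(ga,2.1*k/6,rim+[0,0,.12*(1-k/6)])))
E
```

```text
t: 7.5
eef_pos: [0.4594, 0.4465, 0.2111]
tool_rot: [0.124, 0.486, -0.214, 0.838]
contact_force: [-0.8, -0.2, -3.6]
width: 0.154
t: 7.88
eef_pos: [0.4536, 0.4569, 0.2102]
tool_rot: [0.128, 0.485, -0.224, 0.836]
contact_force: [-0.4, -1.4, -3.6]
width: 0.16
[ 0.93  0.25  1.65 -0.55  1.23  0.07]
0 (array([ 2.1, -1.3,  3.4]), array([ 0.   , -0.004, -0.002]))
2 (array([-5.1, 11.1, 17. ]), array([ 0.606,  0.347, -0.003]))
4 (array([ 6.7, -9.3, 27.2]), array([ 1.212,  0.698, -0.004]))
5 (array([ 18.3, -29.3,  23.3]), array([ 1.514,  0.873, -0.004]))
6 (array([ 31.9, -52.9,  10.5]), array([ 1.817,  1.049, -0.005]))
```

```bash
python3 -m handwheel '[[-2,3,3,0.14,0.08,0],[-4,7,7,0.29,0.167,0],[-6,10,11,0.44,0.254,0],[-6,11,16,0.6,0.345,0],[-5,10,19,0.75,0.43,0],[-3,6,23,0.9,0.52,0],[2,-1,26,1.06,0.61,0],[7,-9,27,1.21,0.7,0]]'
python3 - <<'E'
from st import *
for k in (5,6,6.5): print(k,rel(*pose(ga,2.1*k/6,rim+[0,0,max(0,.12*(1-k/6))])))
E
```

```text
t: 8.88
eef_pos: [0.4619, 0.4448, 0.2375]
tool_rot: [0.493, 0.764, 0.058, 0.413]
contact_force: [-1.0, 0.3, -4.2]
width: 0.158
5 (array([ 10. , -17.3,  -4. ]), array([ 0.302,  0.178, -0.002]))
6 (array([ 23.6, -40.9, -16.8]), array([ 0.605,  0.353, -0.001]))
6.5 (array([ 30.7, -53.1, -16.9]), array([ 0.756,  0.441, -0.001]))
```

```bash
python3 -m handwheel '[[4,-7,-1,0.13,0.075,0],[9,-15,-3,0.27,0.157,0],[14,-24,-8,0.4,0.233,0],[20,-34,-13,0.52,0.305,0],[24,-41,-17,0.605,0.353,0],[24,-41,-17,0.605,0.353,0],[24,-41,-17,0.605,0.353,0],[24,-41,-17,0.605,0.353,0]]'
python3 - <<'E'
from h import *
a=snap("side")[0];b=snap("top")[0]
cv2.imwrite("pics/p1.png",np.vstack([a[100:400,0:500],b[120:320,100:600]])[...,::-1]);print(robot.observe()["contact_force"],robot.observe()["qpos"].round(2))
E
```

```text
t: 9.88
eef_pos: [0.4864, 0.4039, 0.2221]
tool_rot: [0.594, 0.772, 0.196, 0.112]
contact_force: [-0.8, 0.2, -2.5]
width: 0.156
[-0.35502807  0.08008378 -3.3809019 ] [ 0.03  0.61  1.82  1.42  1.78 -1.32]
```

View pics/p1.png

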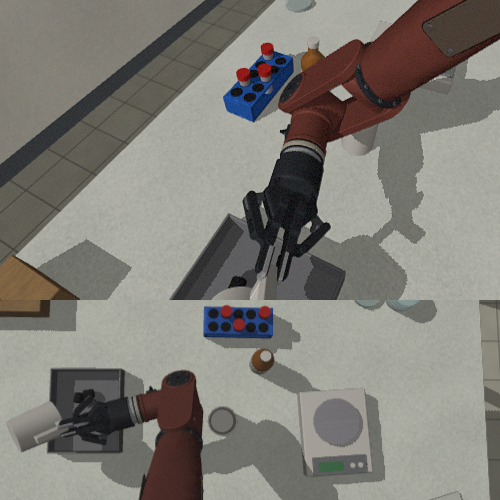

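The jug is tipped over the tray with some dark stoppers below at about (88,400). The mouth is hidden, so I check with the wrist camera and tilt a bit more.

```bash
python3 -m handwheel '[[4,-6,0,0.075,0.044,0],[7,-12,0,0.15,0.088,0],[7,-12,0,0.15,0.088,0],[7,-12,0,0.15,0.088,0]]'
python3 - <<'E'
from h import *
a=snap("wrist")[0];b=snap("top")[0]
cv2.imwrite("pics/p2.png",np.hstack([a[::,::],cv2.resize(b[180:280,140:240],(0,0),fx=1.6,fy=4)])[...,::-1][:, :800]);print(robot.observe()["contact_force"])
E
```

```text
t: 10.48
eef_pos: [0.4932, 0.3923, 0.2227]
tool_rot: [0.609, 0.759, 0.228, 0.033]
contact_force: [-0.1, -0.1, -1.4]
width: 0.156
[-0.41051682 -0.20253751 -1.35026279]
```

View pics/p2.png

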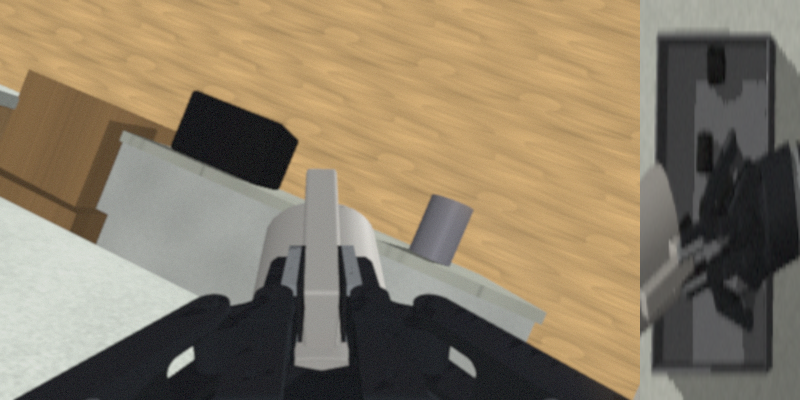

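Two stoppers are visible in the tray and the gripper hides the rest. I turn the jug back upright, then count.

```bash
python3 -m handwheel '[[-4,6,0,-0.075,-0.044,0],[-7,12,0,-0.15,-0.088,0],[-12,20,5,-0.29,-0.166,0],[-18,31,11,-0.44,-0.254,0],[-25,43,15,-0.59,-0.341,0],[-31,53,17,-0.755,-0.435,0],[-34,59,16,-0.9,-0.525,0],[-38,65,14,-1.06,-0.61,0]]'
python3 - <<'E'
from st import *
for k in (3,2,1,0): print(k,rel(*pose(ga,2.1*k/6,rim+[0,0,.12*(1-k/6)])))
E
```

```text
t: 11.58
eef_pos: [0.4548, 0.4569, 0.2393]
tool_rot: [0.416, 0.724, -0.017, 0.55]
contact_force: [-0.0, 0.9, -3.6]
width: 0.162
3 (array([-2.6,  4.7, -4.9]), array([ 0.006,  0.005, -0.005]))
2 (array([ -6.2,  11.1, -12.1]), array([-0.296, -0.171, -0.005]))
1 (array([ -5. ,   8.9, -20.2]), array([-0.599, -0.347, -0.005]))
0 (array([  0.9,  -1.4, -25.7]), array([-0.902, -0.522, -0.005]))
```

```bash
python3 -m handwheel '[[-4,7,-3,-0.14,-0.08,0],[-6,11,-5,-0.296,-0.171,0],[-6,11,-5,-0.45,-0.26,0],[-5,9,-5,-0.599,-0.347,0],[-3,5,0,-0.75,-0.435,0],[0,0,0,-0.9,-0.52,0],[0,-30,10,-0.902,-0.522,0],[0,-60,20,-0.902,-0.522,0]]'
python3 - <<'E'
from st import *
I=Ro.identity();print(robot.observe()["qpos"].round(2))
# balance placement: handle yaw candidates, jug over pan
s=robot.observe()
for g in range(-150,91,20):
    J=e('z',np.radians(g));q=s["qpos"].copy();q[0]=-.5;q[3]=0;q[5]=np.clip(q[5],-2,2)
    for dz in(.2,.066):
        best=min((ik(tcp_of(np.array([.523,-.335,dz]),J,Rt),J*Rt,q+np.array([0,0,0,0,0,k])) for k in(-1.5,0,1.5)),key=lambda a:a[1])
        print(g,dz,best[0].round(2),round(best[1],4),round(margin(best[0]),2))
E
```

```text
t: 12.58
eef_pos: [0.4524, 0.3966, 0.258]
tool_rot: [0.126, 0.486, -0.223, 0.836]
contact_force: [0.4, -0.3, -1.5]
width: 0.154
[ 0.87  0.1   1.73 -0.54  1.26 -0.03]
-150 0.2 [-0.38  0.51  1.21 -0.41  1.75  0.66] 0.0 0.72
-150 0.066 [-0.38  0.61  1.31 -0.4   1.56  0.74] 0.0 0.73
-130 0.2 [-0.32  0.36  1.41 -0.48  1.58  0.43] 0.0 0.65
-130 0.066 [-0.32  0.47  1.51 -0.49  1.39  0.53] 0.0 0.64
-110 0.2 [-0.29  0.19  1.62 -0.53  1.4   0.17] 0.0 0.6
-110 0.066 [-0.29  0.32  1.72 -0.57  1.2   0.29] 0.0 0.56
-90 0.2 [-0.31  0.    1.82 -0.54  1.2  -0.14] 0.0 0.59
-90 0.066 [-0.31  0.15  1.93 -0.61  0.99  0.01] 0.0 0.52
-70 0.2 [-0.39 -0.18  1.99 -0.45  1.01 -0.56] 0.0 0.56
-70 0.066 [-0.39 -0.02  2.1  -0.56  0.77 -0.39] 0.0 0.45
-50 0.2 [-0.56 -0.32  2.1  -0.2   0.87 -1.17] 0.0 0.45
-50 0.066 [-0.56 -0.16  2.23 -0.28  0.58 -1.07] 0.0 0.32
-30 0.2 [-0.78 -0.37  2.13  0.17  0.87 -1.91] 0.0 0.41
-30 0.066 [-0.78 -0.2   2.27  0.24  0.58 -2.  ] 0.0 0.28
-10 0.2 [-0.97 -0.29  2.08  0.43  1.01 -2.54] 0.0 0.04
-10 0.066 [-0.93 -0.13  2.19  0.46  0.74 -2.58] 0.0756 0.0
10 0.2 [-0.92 -0.15  1.92  0.3   1.13 -2.58] 0.3081 0.0
10 0.066 [-0.87 -0.02  2.04  0.26  0.87 -2.58] 0.4114 0.0
30 0.2 [-1.21  0.04  1.86  0.71  1.36  2.58] 0.4347 0.0
30 0.066 [-1.16  0.19  1.93  0.71  1.16  2.58] 0.2266 0.0
50 0.2 [-1.1   0.23  1.59  0.53  1.54  2.58] 0.185 0.0
50 0.066 [-1.07  0.36  1.67  0.51  1.35  2.58] 0.0283 0.0
70 0.2 [-1.    0.4   1.36  0.41  1.71  2.48] 0.0 0.1
70 0.066 [-1.    0.51  1.46  0.41  1.51  2.39] 0.0 0.19
90 0.2 [-0.92  0.54  1.16  0.32  1.85  2.24] 0.0 0.34
90 0.066 [-0.92  0.64  1.27  0.31  1.66  2.18] 0.0 0.4
```

Run:
```python
from h import *
a=snap("side")[0];b=snap("top")[0]
cv2.imwrite("pics/p3.png",np.hstack([cv2.resize(a[150:400,60:400],(400,300)),cv2.resize(b[160:300,120:300],(400,311))[:300]])[...,::-1])
```

```text
(no output)
```

View pics/p3.png

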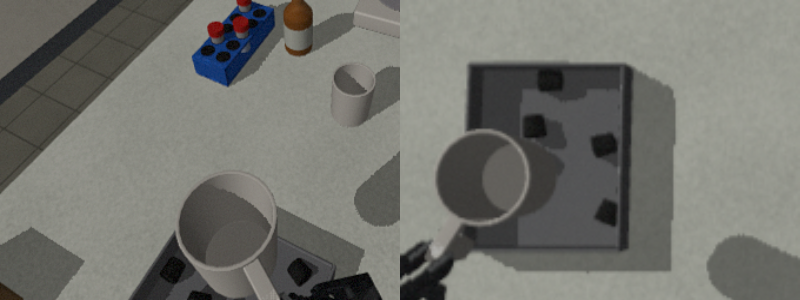

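The jug is empty. Four stoppers are visible in the tray, and the fifth is probably hidden under the jug. I plan the carry next.

```bash
cat > c.py <<'E'
from rel import *
np.set_printoptions(suppress=True)
Rt=Rg(1,np.radians(60));s=robot.observe();cur=s["qpos"];c0=Ro.from_quat(s["tool_rot"])
J0=e('z',np.radians(-30));jo=s["eef_pos"]-(J0*Rt).apply([.019,0,0])-J0.apply(GP);print('jug',jo)
A=np.array([.523,-.335,.20])
for k in range(1,9):
    f=k/8;J=e('z',np.radians(-30-50*f));o=jo*(1-f)+A*f;p=tcp_of(o,J,Rt);cur,er=ik(p,J*Rt,cur)
    print(k,o.round(2),rel(p,J*Rt),cur.round(2),round(er,4),fk(cur)[1].round(2))
E
python3 c.py
```

```text
jug [0.51973566 0.35657344 0.19696802]
1 [0.52 0.27 0.2 ] (array([  5. , -79.5,   0.4]), array([ 0.001, -0.004, -0.11 ])) [ 0.77 -0.01  1.83 -0.54  1.27 -0.01] 0.0 [0.33 0.41 0.55]
2 [0.52 0.18 0.2 ] (array([  10.7, -159.5,    0.8]), array([ 0.001, -0.004, -0.219])) [ 0.65 -0.09  1.92 -0.54  1.26 -0.03] 0.0 [0.34 0.35 0.55]
3 [0.52 0.1  0.2 ] (array([  17. , -240.1,    1.1]), array([ 0.   , -0.004, -0.328])) [ 0.5  -0.17  1.98 -0.54  1.25 -0.06] 0.0 [0.36 0.28 0.55]
4 [0.52 0.01 0.2 ] (array([  24. , -321.4,    1.5]), array([ 0.   , -0.004, -0.437])) [ 0.34 -0.22  2.02 -0.54  1.23 -0.12] 0.0 [0.38 0.21 0.55]
5 [ 0.52 -0.08  0.2 ] (array([  31.5, -403.4,    1.9]), array([-0.   , -0.004, -0.546])) [ 0.16 -0.24  2.04 -0.53  1.2  -0.18] 0.0 [0.41 0.14 0.55]
6 [ 0.52 -0.16  0.2 ] (array([  39.4, -486.3,    2.3]), array([-0.   , -0.004, -0.655])) [-0.02 -0.22  2.03 -0.52  1.17 -0.25] 0.0 [0.43 0.06 0.55]
7 [ 0.52 -0.25  0.2 ] (array([  47.7, -569.9,    2.7]), array([-0.   , -0.004, -0.764])) [-0.19 -0.17  1.98 -0.51  1.13 -0.3 ] 0.0 [ 0.45 -0.02  0.55]
8 [ 0.52 -0.34  0.2 ] (array([  56.2, -654.5,    3. ]), array([-0.001, -0.004, -0.873])) [-0.34 -0.09  1.91 -0.51  1.1  -0.33] 0.0 [ 0.48 -0.1   0.55]
```

```bash
python3 -m handwheel '[[1,-15,3,0,0,-0.02],[4,-55,3,0,0,-0.075],[7,-105,3,0,0,-0.14],[11,-159,3,0,0,-0.219],[15,-213,3,0,0,-0.29],[19,-267,3,0,0,-0.364],[24,-321,3,0,0,-0.437],[29,-375,3,0,0,-0.51]]'
python3 -m handwheel '[[5,-52,0,0,0,-0.07],[10,-108,0,0,0,-0.145],[16,-160,0,0,0,-0.215],[21,-208,0,0,0,-0.28],[25,-246,0,0,0,-0.33],[27,-270,0,0,0,-0.355],[28,-279,0,0,0,-0.363],[28,-279,0,0,0,-0.363]]'
python3 - <<'E'
from h import *
s=robot.observe();print(s["t"],s["qpos"].round(2),s["contact_force"])
a,_,S,_=snap("side");b,_,T,_=snap("top")
np.save("S.npy",S);np.save("T.npy",T)
cv2.imwrite("pics/b1.png",np.hstack([a[40:240,320:560],cv2.resize(b[170:310,140:500],(514,200))])[...,::-1])
E
python3 c.py | head -1
```

```text
t: 13.68
eef_pos: [0.4816, 0.0182, 0.2637]
tool_rot: [0.248, 0.436, -0.429, 0.751]
contact_force: [1.1, 0.1, -1.5]
width: 0.158
t: 14.68
eef_pos: [0.5091, -0.2607, 0.2636]
tool_rot: [0.323, 0.385, -0.558, 0.661]
contact_force: [-0.7, -0.5, -2.2]
width: 0.157
14.675 [-0.35 -0.08  1.9  -0.5   1.11 -0.34] [-0.65050881 -0.52283024 -2.17715418]
jug [ 0.57560758 -0.29812215  0.199991  ]
```

View pics/b1.png

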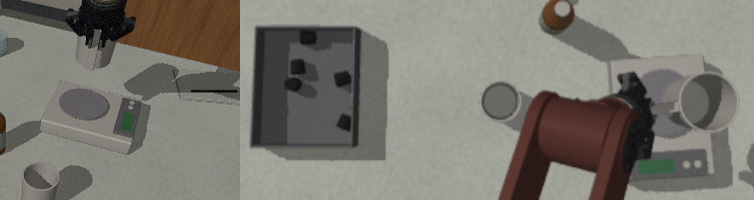

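All five stoppers lie in the tray, and the bystanders are untouched. Now I measure the held jug's actual centre and tilt.

```bash
cat > jm.py <<'E'
from h import *
def meas(T,v0=170,v1=330,u0=400,u1=540,zlo=.285,zhi=.335,reg=None):
    q=T[v0:v1,u0:u1].reshape(-1,3);q=q[(q[:,2]>zlo)&(q[:,2]<zhi)];q=q[reg(q)] if reg else q
    # circle centre via enclosing circle after plane fit (ransac-lite)
    w=np.ones(len(q),bool)
    for _ in range(8):
        A=np.c_[q[:,:2],np.ones(len(q))];c=np.linalg.lstsq(A[w],q[w,2],rcond=None)[0];r=q[:,2]-A@c;w=abs(r)<.005
    return q[w],c
if __name__=="__main__":
    T=np.load("T.npy")
    q,c=meas(T,reg=lambda q:(q[:,1]<-.27));print(len(q),c.round(3),q.min(0).round(3),q.max(0).round(3),cv2.minEnclosingCircle((q[:,:2]*1000).astype(np.float32)))
    print(np.degrees(np.arctan(np.hypot(*c[:2]))))
E
python3 jm.py
```

```text
284 [0.102 0.019 0.259] [ 0.48  -0.382  0.297] [ 0.569 -0.27   0.314] ((521.8457641601562, -325.5125732421875), 56.91100311279297)
5.926439457408537
```

Run:
```python
from jm import *
T=np.load("T.npy");S=np.load("S.npy")
for n,C in(("top",T),("side",S)):
    q=C.reshape(-1,3);q=q[np.isfinite(q).all(1)]
    q=q[(abs(q[:,0]-.523)<.07)&(q[:,1]>-.40)&(q[:,1]<-.275)&(q[:,2]>.19)&(q[:,2]<.33)]
    top=q[q[:,2]>.285];cx,cy=np.median([top[:,0].min(),top[:,0].max()]),np.median([top[:,1].min(),-.285])
    cx,cy=.5*(top[:,0].min()+top[:,0].max()),top[:,1].min()+.048
    print(n,len(q),top.min(0).round(3),top.max(0).round(3),cx,cy)
    az=np.degrees(np.arctan2(q[:,1]-cy,q[:,0]-cx));r=np.hypot(q[:,0]-cx,q[:,1]-cy)
    for a in range(-180,180,30):
        m=(az>=a)&(az<a+30)&(r>.038)
        if m.sum()>3:print(a,m.sum(),np.percentile(q[m,2],[90,98]).round(4),q[m,2].min().round(3))
```

```text
top 1767 [ 0.476 -0.382  0.285] [ 0.569 -0.275  0.316] 0.5226075128631119 -0.33440887234573363
-180 84 [0.3107 0.3116] 0.209
-150 151 [0.309  0.3115] 0.204
-120 187 [0.307  0.3115] 0.205
-90 192 [0.3077 0.3109] 0.201
-60 156 [0.3091 0.311 ] 0.205
-30 91 [0.3096 0.3112] 0.204
0 32 [0.3126 0.3137] 0.218
30 83 [0.3102 0.3112] 0.197
60 124 [0.3104 0.3124] 0.204
90 96 [0.311  0.3119] 0.208
120 85 [0.3112 0.3126] 0.201
150 35 [0.3127 0.3139] 0.202
side 698 [ 0.487 -0.3    0.298] [ 0.544 -0.275  0.306] 0.5155029425734423 -0.25214257701482434
-150 36 [0.2696 0.2809] 0.225
-120 339 [0.2582 0.2714] 0.2
-90 166 [0.2537 0.2676] 0.2
-60 145 [0.2645 0.2742] 0.2
```

The rim is level at z 0.311 (±1 mm), with its centre at (0.5226, -0.3344), so the jug is upright over the pan and the underside is at 0.200. I lower it.

```bash
python3 -m handwheel '[[0,-1,-15,0,0,0],[0,-1,-35,0,0,0],[0,-1,-60,0,0,0],[0,-1,-85,0,0,0],[0,-1,-105,0,0,0],[0,-1,-118,0,0,0],[0,-1,-125,0,0,0],[0,-1,-128,0,0,0]]'
python3 -m handwheel '[[0,0,-2,0,0,0],[0,0,-3.5,0,0,0],[0,0,-5,0,0,0],[0,0,-5,0,0,0]]'
python3 -m handwheel '[[0,0,-1,0,0,0],[0,0,-2,0,0,0],[0,0,-2,0,0,0]]'
python3 -m handwheel '[[0,0,-1,0,0,0],[0,0,-2,0,0,0],[0,0,-2,0,0,0]]'
```

```text
t: 15.78
eef_pos: [0.5097, -0.261, 0.1356]
tool_rot: [0.322, 0.385, -0.557, 0.661]
contact_force: [-0.1, 0.3, -2.2]
width: 0.16
t: 16.27
eef_pos: [0.5097, -0.261, 0.1307]
tool_rot: [0.323, 0.385, -0.557, 0.661]
contact_force: [-0.6, -0.4, -2.0]
width: 0.155
t: 16.65
eef_pos: [0.5096, -0.261, 0.1285]
tool_rot: [0.322, 0.385, -0.557, 0.661]
contact_force: [0.7, 0.3, -1.5]
width: 0.158
t: 17.02
eef_pos: [0.5097, -0.261, 0.1266]
tool_rot: [0.322, 0.385, -0.557, 0.662]
contact_force: [0.1, 0.2, -0.2]
width: 0.16
```

```bash
python3 -m handwheel '[[0,0,-0.7,0,0,0],[0,0,-1.2,0,0,0],[0,0,-1.2,0,0,0]]'
python3 -m handwheel '[[0,0,0,0,0,0],[0,0,0,0,0,0],[0,0,0,0,0,0],[0,0,0,0,0,0],[0,0,0,0,0,0],[0,0,0,0,0,0],[0,0,0,0,0,0],[0,0,0,0,0,0]]' 85.4
python3 - <<'E'
from h import *
x=Ro.from_quat(robot.observe()["tool_rot"]).as_matrix()[:,0];print(-x*150)
im=snap("side")[0];cv2.imwrite("pics/r1.png",cv2.resize(im[40:240,300:560],None,fx=2,fy=2)[...,::-1])
E
```

```text
t: 17.4
eef_pos: [0.5098, -0.2611, 0.1257]
tool_rot: [0.322, 0.384, -0.557, 0.662]
contact_force: [-0.5, 1.5, 0.4]
width: 0.157
t: 18.4
eef_pos: [0.5098, -0.2611, 0.1257]
tool_rot: [0.322, 0.384, -0.557, 0.662]
contact_force: [0.1, 0.6, -0.8]
width: 1.0
[-12.50714199  73.41098328 130.20905857]
```

View pics/r1.png

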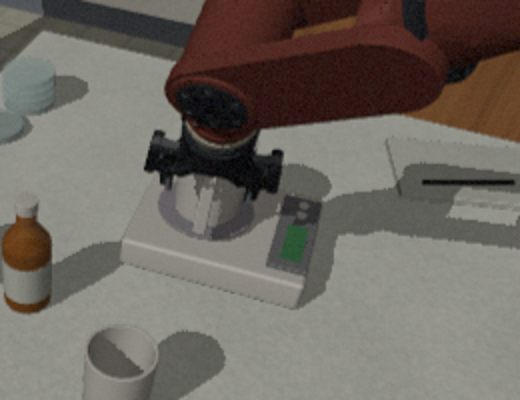

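The jug stands on the pan at about (208,210), with the fingers open on both sides of the handle. I back out along the tool axis.

```bash
python3 -m handwheel '[[-0.5,3,5,0,0,0],[-1.5,9,16,0,0,0],[-3,18,32,0,0,0],[-5,30,53,0,0,0],[-7,43,76,0,0,0],[-9,56,100,0,0,0],[-11,68,122,0,0,0],[-12.5,73,130,0,0,0]]'
python3 -m handwheel '[[0,20,20,0,0,0],[0,50,40,0,0,0],[0,90,50,0,0,0],[0,90,50,0,0,0]]'
python3 - <<'E'
from h import *
a,_,S,_=snap("side");b,_,T,_=snap("top");print(robot.observe()["contact_force"])
cv2.imwrite("pics/f1.png",np.hstack([cv2.resize(a[60:220,320:520],(400,320)),cv2.resize(b[160:310,140:500],(400,320))])[...,::-1])
q=T.reshape(-1,3);q=q[(abs(q[:,0]-.523)<.08)&(abs(q[:,1]+.335)<.055)&(q[:,2]>.16)&(q[:,2]<.19)]
print(len(q),np.percentile(q[:,2],[10,50,98]),cv2.minEnclosingCircle((q[:,:2]*1000).astype(np.float32)))
c=np.array([.523,-.335]);az=np.degrees(np.arctan2(q[:,1]+.335,q[:,0]-.523))
print([np.percentile(q[(az>=k)&(az<k+45),2],98).round(4) for k in range(-180,180,45) if ((az>=k)&(az<k+45)).sum()>3])
E
```

```text
t: 19.45
eef_pos: [0.4985, -0.1873, 0.259]
tool_rot: [0.323, 0.383, -0.556, 0.663]
contact_force: [0.1, 0.3, 0.4]
width: 1.0
t: 19.95
eef_pos: [0.4992, -0.0952, 0.3101]
tool_rot: [0.323, 0.383, -0.555, 0.664]
contact_force: [1.0, 0.0, -0.1]
width: 1.002
[-0.0400802   0.66567084  0.35070542]
298 [0.16378226 0.17151508 0.17657446] ((520.5733642578125, -331.9724426269531), 52.35548782348633)
[np.float64(0.1764), np.float64(0.1749), np.float64(0.1762), np.float64(0.1771), np.float64(0.1771), np.float64(0.1766), np.float64(0.176), np.float64(0.1753)]
```

View pics/f1.png

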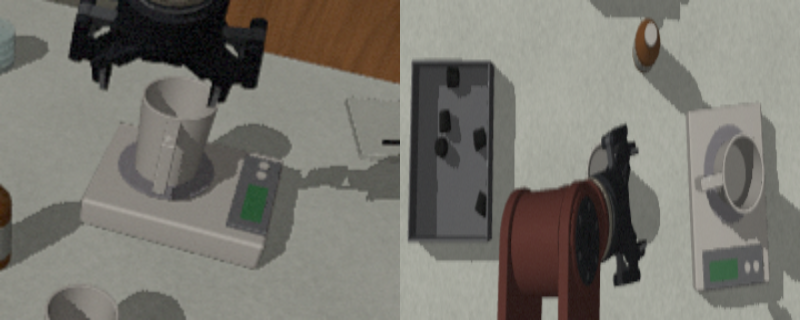

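The jug stands upright in the middle of the pan, all five stoppers are in the tray, the bystanders are in place and the gripper is clear. I hand in.

```bash
python3 -c "
from h import *
print(robot.hand_in())"
```

```text
the job is handed in; nothing more can be done
None
```

I tipped all five stoppers out of the jug into the tray, then stood the empty jug on the balance pan, let go and backed clear. I handed in at about 20 s of the 69 s allowed; the hand-in gives no verdict.

**Last checks:**
- **Stoppers:** all five are visible in the tray in the top view, and the jug looked empty.
- **Jug position:** its axis is about 2–4 mm from the pan's centre.
- **Jug uprightness:** the rim is level within about 2 mm, at about 0.176 m. That puts the underside about 2–3 mm above the nominal pan face, within the 8 mm allowed.
- **Set-down:** the wrist force moved gradually from -2.2 N to about 0 N as the pan took the weight.
- **Bystanders:** in the pictures the beaker, bottle and rack had not moved. I did not re-measure them.

**Disagreements:** just after lifting and again over the pan, my first fits to the depth data suggested a jug tilt of 4–6°. Checking the rim all round over the pan put the second one down to stray points. I did not recheck the first.

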